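# Hold the header-tank cap at its vent stop

## Robot

A 6-joint arm with a two-finger parallel gripper is mounted at the origin on a cart in front of the work surface, level with it; the furniture and walls round the work are solid. World frame = base frame: x ahead of the robot, y to its left, z up, the work surface at z = 0. Lengths are in m, angles in rad, forces in N, time in s.
With the tool pointing down it reaches from about 0.35 to 0.775 m from the base axis. Payload 5.5 kg.
Tool frame: the origin (TCP) lies midway between the tips of the shut fingers; the grasp point (between the pads) lies 19 mm behind it; z points along the fingers, y is the line along which they close (so a half turn about z gives the same grasp; the last joint's range is limited). The gripper opens to 85 mm and grips with 20 to 120 N. Pads are 22 mm wide; open, the fingers measure 114 mm over their backs; the gripper's body (76 mm by 85 mm) begins 54 mm behind the grasp point. The pads swing forward as they close: fully open they stand 13 mm farther back than shut.
Start: joints at [1.177, 0.313, 0.046, 1.304, 0, 1.431], TCP at [0.144, 0.557, 0.231] pointing down, gripper open.
Joint ranges: [-2.76, 2.76], [-0.86, 1.69], [-1.03, 1.26], [-2.2, 2.34], [-1.47, 1.5], [-3.14, 3.14]. Speed limits (rad/s): [2.57, 2.57, 3.14, 3.14, 3.14, 3.14].

## Interface

Orientations are given as a unit quaternion [w, x, y, z].
In Python, from workcell import env gives the robot as it stands. The module is installed in compiled form; this text tells all that it offers.
- The arm moves only by the tool carry_out, never from a script. Its argument "series" is a list of rows, each an object with "delta_rot": the turn, a rotation vector about the world's x, y, z normalised to -1 to 1, where 1 is 0.1 rad, a list of three; "travel": the shift along the world's x, y, z normalised to -1 to 1, where 1 is 0.025 m, a list of three; "fingers": the closure, from -1 (fully open) to 1 (shut). In form: [{"delta_rot": [ax, ay, az], "travel": [tx, ty, tz], "fingers": fingers}, ...]. A call has 1 to 5 rows; each row shifts and turns the commanded pose from where the row before left it; what a row does not reach is not made up. A row lasts 1/8 s, in which the tool goes at most 62.5 mm and 10.7 degrees, less where a joint would pass 70% of its speed; a pose out of reach is approached as far as the arm can. A call with a number of a shift or a turn outside -1 to 1 is refused whole. A call with a gripper value outside its range is refused whole. The fingers move at their own pace and stop on an object; "squeeze" is the grip in N (left out, the last holds). Time passes only in rows, so rows that do not move let the fingers close. It gives the time, the measured TCP pose, the force, the opening and the grip force at its end, in the units of the state.
- env.get_state(): the state, without advancing time (a new reading comes with each control period).
- env.read_camera(name): name is "scene" or "top"; returns a dict with "color" (400x640x3 uint8, red, green, blue), "fx", "fy", "cx", "cy" (pixels), "world_from_camera" (4x4, takes a point from camera to world coordinates). Camera axes: x right, y up, looking along -z (the intrinsics and any distortion apply to the point x, -y, -z); pixel columns grow to the right and rows downward; lengths in m; the calibration is good to about 2 mm. A picture is of the moment at which its call begins. There is no depth.
- env.hand_in(): hands the job in; it is judged then, once.
The state is a dict: "clock": time; "joint_pos": joint angles; "qvel": joint speeds; "tau": joint torques, N m; "tcp_pos": TCP position; "orientation": TCP orientation; "wrist_force": force on the tool from outside, world axes, zero at the start; "ft_torque": the same for the moment, N m; "finger_gap": finger opening in m; "grip_force": force on a finger pad.
Only numpy, scipy, OpenCV 4.12 (cv2) and the standard library are available. Lean on these libraries where they do the work, as an engineer would, in place of code of your own. Each camera call takes 0.05 s, during which the arm holds its last target. There are 200 camera calls.

## Task

The aluminium coolant header tank has been filled and must breathe while it is bled. Pick up the black bayonet cap by its bar, set it upright on the filler neck with its two tabs down through the two notches, press it down against its spring and turn it clockwise (seen from above) only as far as the first stop, half way to the lock, where the bar points at the yellow marks. A surge could throw it off while it vents, so finish still gripping it there; never let it go past that stop to the locked position at the red marks, and leave the oil can, torch, tape and hammer where they are.

Things in the scene. Friction and masses are not known exactly. Their poses are not given: they have to be found in the camera images.
- header_tank: Bare-aluminium coolant header tank, 100 mm across, on a 136 mm round steel foot plate fixed to the bench; origin at the centre of its underside, z up. Flat shoulder at 112 mm, filler neck from there up to 142 mm. Hose tails stick out along its +y and -y, to 75 mm from the axis; a level tube stands at the side.
- neck (a point): Centre of the neck's rim; axes as the tank's. Tube 40 mm outside; round its top a 52 mm flange, edge chamfered 1.5 mm, with two notches 40 degrees wide, cut down to the tube, on its +x and -x. The flange's lower edge is a cam: 4 mm below the rim beside the notches, falling clockwise (from above) to 7.5 mm, where a step down to 10.5 mm is the first stop.
- vent_mark (a point): One of two yellow paint marks on the shoulder, 38.5 mm from the neck's axis, 45 degrees clockwise of the notches: the bar points at them at the first stop. With its origin over 13 mm below the rim the cap could pass under the stop and click into the lock (81 to 93 degrees, red marks). Anticlockwise a wall blocks the tabs 8 degrees from the notches.
- cap: Loose black cap, 62 mm across, about 0.2 kg, right way up on the bench. Origin: centre of the skirt's lower rim, z up. Skirt 55.4 mm inside, 15 mm deep. At its lower rim two steel tabs, 10 mm wide, 3 mm thick, point inward on +x and -x to 21.7 mm from the axis. Origin 7 mm below the neck rim: tabs just clear the flange; 10.5 mm: against the cam at the first stop; 15 mm: bottomed.
- cap_bar (a point): Middle of the cap's grip bar, on the cap's axis 31 mm above its origin; axes as the cap's. The bar lies along x, in line with the tabs (a half turn makes no difference): 56 mm long, 14 mm wide along y, 24 mm tall, rising from the disc's top (19 mm above the cap's origin) to 43 mm. Pinch it from above across y.
- cap_seal (a joint): How far the sprung rubber seal inside the cap is pushed up (m): 0 when free, its face then 3 mm above the skirt's lower rim. It bears on the neck's rim: 3 N at the start, 1.2 N more per mm, about 11 to 12 N at the first stop. Friction resists the turn with up to 0.5 N m.
- oil_can: Red pump oil can with a long thin spout, 168 mm tall, standing behind the tank; leave alone.
- torch: Black torch, 124 mm long, 36 mm thick, lying left of the vice, in front of the tank; leave alone.
- masking_tape: Roll of cream masking tape, 98 mm across, 25 mm tall, lying behind the cap and the tank; leave alone.
- claw_hammer: Claw hammer with a wooden handle, 284 mm long, lying to the right of the cap; leave alone.
There are look-alikes about, which are no part of the job. Of the things like the cap, leave any that is purple; of the rest the smaller one is meant.

How it is judged:
On the way:
1. the cap sits upright on the neck, its tabs pressed down through the notches to below the flange's edge, not yet turned (horizontal distance between cap and neck below 0.004 m and z of cap in the frame of neck below -0.006 m and angle between the x axis of cap and the x axis of neck, either way round below 0.3 rad and angle between cap's own z axis and vertical below 0.12 rad), for 0.1 s.
At the end, for the whole second after the job is handed in: Cap on the neck within 4 mm of its axis, upright within 7 degrees, tabs hooked under the flange (skirt rim 8 mm or more below the neck rim, seal pushed over 4 mm), turned 34 to 55 degrees from the notches (first stop at 45), at rest, and still gripped by the fingers with over 5 N (contact force between the fingers and cap above 5 N and horizontal distance between cap and neck below 0.004 m and z of cap in the frame of neck between -0.0165 and -0.008 m and angle between the x axis of cap and the x axis of neck, either way round between 0.6 and 0.96 rad and angle between cap's own z axis and vertical below 0.12 rad and value of joint cap_seal above 0.004 m and angular speed of cap below 0.15 rad/s and linear speed of cap below 0.02 m/s); the arm keeps its last pose, push and grip.
It fails at once if the cap is turned past the first stop (more than 65 degrees from the notches) while hooked under the flange (horizontal distance between cap and neck below 0.006 m and z of cap in the frame of neck below -0.007 m and angle between the x axis of cap and the x axis of neck, either way round above 1.13 rad).
It fails at once if the oil can, torch, masking tape or hammer is moved by more than 30 mm (distance of any of oil_can, torch, masking_tape, claw_hammer from where it was at the start of the episode above 0.03 m).
It also fails if it takes over 35 s, if anything falls off the work surface, if the arm or the gripper's body presses on something with over 40 N, if the wrist force passes 120 N, or if a joint passes its speed limit or range.

## Working session

There is one attempt and no reset: what is moved stays moved. The work goes in short steps, Python scripts to look and compute and a tool call to move; the robot and the scene stay as the last step left them, time stands still between calls to the robot, and variables do not carry over. Pictures are saved under pics/ and viewed, at most 10 in all, crops included, and the job is handed in when it is done.

Besides the shell and the picture viewer there is one more tool, called after "Call:" as a command line: name --argument value ..., lists and objects as JSON in quotes. carry_out: Moves the arm, as the interface text tells. Its arguments: {"type":"object","properties":{"series":{"type":"array","items":{"type":"object","properties":{"delta_rot":{"type":"array","items":{"type":"number"}},"travel":{"type":"array","items":{"type":"number"}},"fingers":{"type":"number"}}}},"squeeze":{"type":"number"}},"required":["series"]}

```bash
mkdir -p pics; cat > h.py <<'E'
import numpy as np,cv2
from workcell import env
def grab(n,fn=None):
    c=env.read_camera(n)
    if fn: cv2.imwrite(fn,c["color"][:,:,::-1])
    return c
def ray(c,u,v):
    T=np.array(c["world_from_camera"]);d=np.array([(u-c["cx"])/c["fx"],-(v-c["cy"])/c["fy"],-1.])
    return T[:3,3],T[:3,:3]@d
def plane(c,u,v,z):
    o,d=ray(c,u,v);return o+d*(z-o[2])/d[2]
def tri(c1,p1,c2,p2):
    o1,d1=ray(c1,*p1);o2,d2=ray(c2,*p2)
    s=np.linalg.lstsq(np.c_[d1,-d2],o2-o1,rcond=None)[0]
    a,b=o1+s[0]*d1,o2+s[1]*d2
    return (a+b)/2,np.linalg.norm(a-b)
def proj(c,P):
    T=np.array(c["world_from_camera"]);q=T[:3,:3].T@(np.array(P)-T[:3,3])
    return c["cx"]-c["fx"]*q[0]/q[2],c["cy"]+c["fy"]*q[1]/q[2]
E
python3 - <<'E'
from h import *
for n in("scene","top"):
    c=grab(n,f"pics/{n}0.png");print(n,{k:v for k,v in c.items() if k!="color"})
print(env.get_state())
E
```

```text
scene {'fx': 485.24999237511844, 'fy': 485.24999237511844, 'cx': 321.1763816417639, 'cy': 201.26409390138346, 'world_from_camera': array([[ 0.45456951,  0.63964989, -0.61985046, -0.28609747],
       [-0.89056496,  0.31377543, -0.32930081, -0.40480835],
       [-0.01614338,  0.7017072 ,  0.71228252,  1.05604365],
       [ 0.        ,  0.        ,  0.        ,  1.        ]])}
top {'fx': 448.49576061627596, 'fy': 448.49576061627596, 'cx': 319.07524430814044, 'cy': 193.92824332058294, 'world_from_camera': array([[-0.00602826,  0.991577  , -0.12937819,  0.40462847],
       [-0.99980142, -0.00351896,  0.01961492,  0.0624877 ],
       [ 0.01899442,  0.12947074,  0.9914013 ,  1.36390964],
       [ 0.        ,  0.        ,  0.        ,  1.        ]])}
{'clock': 0.1, 'joint_pos': array([1.17740054e+00, 3.13959436e-01, 4.51221248e-02, 1.30363164e+00,
       1.06044639e-05, 1.43121487e+00]), 'qvel': array([-0.00128406, -0.00233395,  0.00108184,  0.00081543, -0.0009223 ,
       -0.00097031]), 'tau': array([ 4.46629841e-03, -4.81722021e+01,  2.99244118e+01,  1.26314425e-02,
       -7.26011490e-05, -8.60183007e-06]), 'tcp_pos': array([0.14420144, 0.5561556 , 0.23049072]), 'orientation': array([-2.25354190e-04,  1.26566753e-01,  9.91957740e-01, -8.05395186e-04]), 'wrist_force': array([-0.06807028,  1.11587933,  0.15474903]), 'ft_torque': array([-0.02961061, -0.0123778 ,  0.00181011]), 'grip_force': 0.0, 'finger_gap': 0.08529916036539549}
```

View pics/scene0.png

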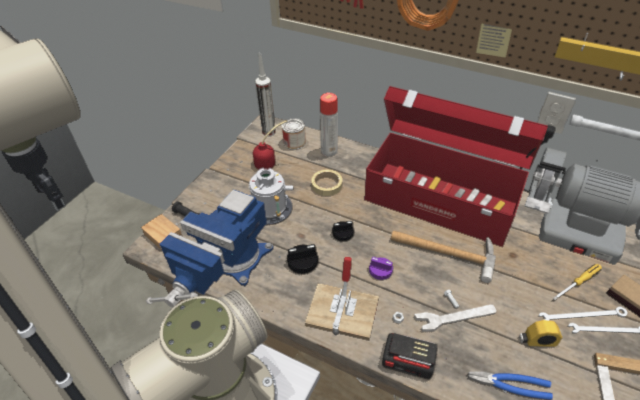

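View pics/top0.png

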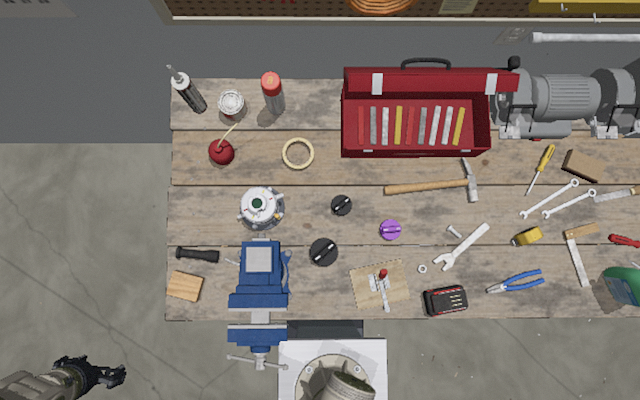

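The smaller black cap is at top (341,204) / scene (343,230). The bigger one is at top (323,251), the purple one at top (390,229), and the tank at top (260,205) / scene (268,190). I'll zoom in on the cap and the tank next.

```bash
python3 - <<'E'
import cv2,numpy as np
s=cv2.imread("pics/scene0.png");t=cv2.imread("pics/top0.png")
f=lambda i,x,y,w,h:cv2.resize(i[y:y+h,x:x+w],(w*6,h*6),interpolation=cv2.INTER_CUBIC)
a=np.hstack([f(t,228,180,64,50),f(s,238,163,64,50)])
b=np.hstack([f(t,310,180,64,50),f(s,312,205,64,50)])
cv2.imwrite("pics/z0.png",np.vstack([a,b]))
E
```

```text
(no output)
```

View pics/z0.png

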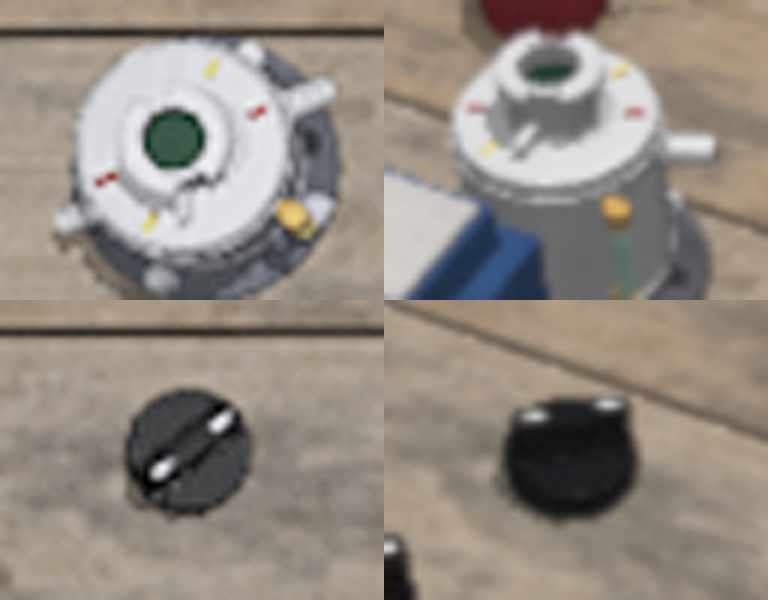

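Pixels: the yellow marks are at top (263,191) and (253,217), and the red marks at (271,199) and (246,210). That leaves a flange notch at the lower right, top ≈(260,211), which agrees with the yellow marks minus 45°. The cap bar's bright ends are at top (337,258→ crop) and scene ≈(337,274→ crop). I'll refine these numerically.

```bash
cat > meas.py <<'E'
from h import *
t=grab("top");s=grab("scene")
def blobs(c,box,f,mn=2):
    x,y,w,h=box;im=c["color"][y:y+h,x:x+w].astype(int);hsv=cv2.cvtColor(c["color"][y:y+h,x:x+w],cv2.COLOR_RGB2HSV).astype(int)
    m,wt=f(im,hsv);n,l=cv2.connectedComponents(m.astype(np.uint8),connectivity=8)
    out=[]
    for i in range(1,n):
        v,u=np.nonzero(l==i)
        if len(u)<mn: continue
        k=wt[v,u];out.append((round(x+(u*k).sum()/k.sum(),2),round(y+(v*k).sum()/k.sum(),2),len(u)))
    return out
yel=lambda im,h:((h[...,0]>20)&(h[...,0]<34)&(h[...,1]>65)&(h[...,2]>130),h[...,1])
red=lambda im,h:(((h[...,0]<8)|(h[...,0]>172))&(h[...,1]>70),h[...,1])
wht=lambda im,h:(im.min(2)>110,im.min(2)-60)
dark=lambda im,h:(im.max(2)<95,np.ones(im.shape[:2]))
if __name__=="__main__":
    for n,c,b in(("top",t,(240,184,36,36)),("scene",s,(248,170,38,22))):
        print(n,"yel",blobs(c,b,yel),"red",blobs(c,b,red))
    print("cap dark",blobs(t,(328,192,28,26),dark,20),blobs(s,(328,218,32,26),dark,20))
    h=lambda im,h:(im.min(2)>90+0*im[...,0],im.min(2)-60)
    print("cap wht",blobs(t,(333,197,17,15),h),blobs(s,(331,219,24,8),h))
E
python3 meas.py
```

```text
top yel [(np.float64(262.74), np.float64(190.94), 3), (np.float64(252.55), np.float64(216.41), 4), (np.float64(275.0), np.float64(214.49), 2)] red []
scene yel [(np.float64(255.49), np.float64(187.0), 2)] red []
cap dark [(np.float64(340.68), np.float64(205.27), 328)] [(np.float64(342.64), np.float64(231.44), 372)]
cap wht [(np.float64(333.23), np.float64(197.27), 3), (np.float64(346.55), np.float64(199.63), 13), (np.float64(336.57), np.float64(207.68), 12)] [(np.float64(341.28), np.float64(221.22), 103)]
```

```bash
cat > m2.py <<'E'
from meas import *
yel=lambda im,h:(im[...,:2].min(2)-im[...,2]>25,im[...,:2].min(2)-im[...,2])
red=lambda im,h:(im[...,0]-im[...,1:].max(2)>20,im[...,0]-im[...,1:].max(2))
ty=blobs(t,(240,184,30,36),yel);sy=blobs(s,(248,170,38,21),yel);tr=blobs(t,(240,184,36,36),red);sr=blobs(s,(248,170,38,20),red)
print(ty,sy,tr,sr,sep="\n")
wh=lambda im,h:(im.min(2)>150,im.min(2)-100)
print("capwht",blobs(s,(329,217,28,10),wh))
E
python3 m2.py
```

```text
[(np.float64(262.69), np.float64(191.13), 5), (np.float64(252.53), np.float64(216.52), 6)]
[(np.float64(276.85), np.float64(174.38), 5), (np.float64(255.11), np.float64(187.24), 3)]
[(np.float64(270.55), np.float64(198.17), 6), (np.float64(245.21), np.float64(209.38), 6), (np.float64(274.65), np.float64(214.94), 8)]
[(np.float64(281.75), np.float64(170.25), 8), (np.float64(248.0), np.float64(179.49), 2), (np.float64(252.93), np.float64(180.48), 6), (np.float64(279.45), np.float64(181.0), 4)]
capwht [(np.float64(348.96), np.float64(222.0), 3), (np.float64(336.53), np.float64(224.0), 2)]
```

```bash
python3 - <<'E'
from h import *
t=grab("top");s=grab("scene")
Y=[tri(t,a,s,b) for a,b in(((262.69,191.13),(276.85,174.38)),((252.53,216.52),(255.11,187.24)))]
R=[tri(t,a,s,b) for a,b in(((270.55,198.17),(279.45,181)),((245.21,209.38),(252.93,180.48)))]
for p in Y+R: print(p)
for n,q in(("Y",((262.69,191.13),(252.53,216.52))),("R",((270.55,198.17),(245.21,209.38)))):
    a,b=[plane(t,*x,.112) for x in q];d=a-b;print(n,(a+b)/2,np.linalg.norm(d)/2,np.degrees(np.arctan2(d[1],d[0])))
for n,q in(("Y",((276.85,174.38),(255.11,187.24))),("R",((279.45,181),(252.93,180.48)))):
    a,b=[plane(s,*x,.112) for x in q];d=a-b;print("sc",n,(a+b)/2,np.linalg.norm(d)/2,np.degrees(np.arctan2(d[1],d[0])))
C=[tri(t,a,s,b) for a,b in(((346.55,199.63),(348.96,222)),((336.57,207.68),(336.53,224)))]
print(C)
for q,c in((((346.55,199.63),(336.57,207.68)),t),(((348.96,222),(336.53,224)),s)):
    a,b=[plane(c,*x,.043) for x in q];d=a-b;print("cap",(a+b)/2,np.linalg.norm(d),np.degrees(np.arctan2(d[1],d[0])))
# cap disc outline & neck by circle tests: project expectation
P,_=C[0];Q,_=C[1];M=(P+Q)/2;print(M)
print("capdark z~.015:",plane(t,340.68,205.27,.015),plane(s,342.64,231.44,.02))
# neck outline in top
cv2.imwrite("pics/z1.png",cv2.resize(t["color"][186:222,240:284,::-1],None,fx=14,fy=14,interpolation=cv2.INTER_CUBIC))
E
```

```text
(array([0.57637311, 0.19639418, 0.11197543]), np.float64(0.0004575307316819569))
(array([0.50476701, 0.22468186, 0.11019946]), np.float64(0.00170939972539279))
(array([0.55595735, 0.17479897, 0.11185527]), np.float64(0.0019255469228237425))
(array([0.5249265, 0.2450668, 0.1110399]), np.float64(0.0012589050082607162))
Y [0.54080579 0.20997534 0.112     ] 0.0382577858046737 -21.10041740169958
R [0.54083849 0.20920027 0.112     ] 0.03852853930115271 -66.04465048310898
sc Y [0.53951661 0.21038978 0.112     ] 0.03922292461074303 -20.63206853054422
sc R [0.53953088 0.21022636 0.112     ] 0.03812741124169143 -65.58601293811789
[(array([ 0.55915038, -0.0441766 ,  0.04141985]), np.float64(0.0025487584165950717)), (array([ 0.53585764, -0.01524789,  0.04176909]), np.float64(8.55690612823729e-05))]
cap [ 0.54770137 -0.03017536  0.043     ] 0.038290534618019935 -51.405161364088634
cap [ 0.5459359  -0.02970371  0.043     ] 0.035762499485331535 -51.620916781136145
[ 0.54750401 -0.02971224  0.04159447]
capdark z~.015: [ 0.54581269 -0.02939052  0.015     ] [ 0.53571717 -0.03455916  0.02      ]
```

View pics/z1.png

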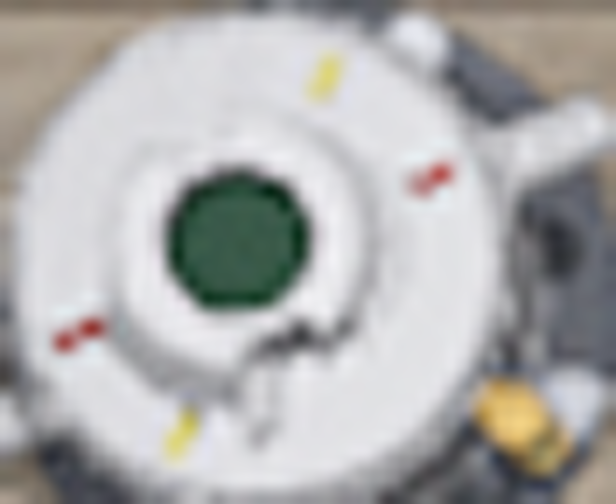

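Measured values are consistent (mark height 111–112 mm, radius 38.5 mm):
- **Neck axis:** about (0.540, 0.210), with the notches at +24°.
- **Cap:** about (0.547, -0.030), with the bar at -51.5°.

Moving over the cap now.

Call:
carry_out --series '[{"travel": [0.3,-0.5,1],"delta_rot": [0,0,-0.2],"fingers": -1},{"travel": [0.7,-1,1],"delta_rot": [0,0,-0.27],"fingers": -1},{"travel": [0.7,-1,0],"delta_rot": [0,0,-0.27],"fingers": -1},{"travel": [0.7,-1,0],"delta_rot": [0,0,-0.27],"fingers": -1},{"travel": [0.7,-1,0],"delta_rot": [0,0,-0.27],"fingers": -1}]'

```text
clock: 1.02
tcp_pos: [0.2224, 0.4433, 0.2815]
orientation: [0.0, 0.19, 0.982, 0.0]
wrist_force: [-0.1, -0.2, 0.3]
finger_gap: 0.0853
grip_force: 0.0
```

Call:
carry_out --series '[{"travel": [0.7,-1,0],"delta_rot": [0,0,-0.27],"fingers": -1},{"travel": [0.7,-1,0],"delta_rot": [0,0,-0.27],"fingers": -1},{"travel": [0.7,-1,0],"delta_rot": [0,0,-0.27],"fingers": -1},{"travel": [0.7,-1,0],"delta_rot": [0,0,-0.27],"fingers": -1},{"travel": [0.7,-1,0],"delta_rot": [0,0,-0.27],"fingers": -1}]'

```text
clock: 1.65
tcp_pos: [0.3099, 0.3183, 0.2815]
orientation: [0.0, 0.256, 0.967, 0.0]
wrist_force: [0.2, 1.3, -0.9]
finger_gap: 0.0852
grip_force: 0.0
```

Call:
carry_out --series '[{"travel": [0.7,-1,0],"delta_rot": [0,0,-0.27],"fingers": -1},{"travel": [0.7,-1,0],"delta_rot": [0,0,-0.27],"fingers": -1},{"travel": [0.7,-1,0],"delta_rot": [0,0,-0.27],"fingers": -1},{"travel": [0.7,-1,0],"delta_rot": [0,0,-0.27],"fingers": -1},{"travel": [0.7,-1,0],"delta_rot": [0,0,-0.27],"fingers": -1}]'

```text
clock: 2.28
tcp_pos: [0.3974, 0.1932, 0.2815]
orientation: [0.0, 0.321, 0.947, 0.0]
wrist_force: [0.2, 0.5, -1.2]
finger_gap: 0.0855
grip_force: 0.0
```

Call:
carry_out --series '[{"travel": [0.7,-1,0],"delta_rot": [0,0,-0.27],"fingers": -1},{"travel": [0.7,-1,0],"delta_rot": [0,0,-0.27],"fingers": -1},{"travel": [0.7,-1,-0.5],"delta_rot": [0,0,-0.27],"fingers": -1},{"travel": [0.7,-1,-1],"delta_rot": [0,0,-0.27],"fingers": -1},{"travel": [0.7,-1,-1],"delta_rot": [0,0,-0.27],"fingers": -1}]'

```text
clock: 2.9
tcp_pos: [0.4851, 0.0682, 0.2185]
orientation: [0.001, 0.384, 0.923, 0.0]
wrist_force: [1.0, 0.1, -0.1]
finger_gap: 0.0854
grip_force: 0.0
```

Call:
carry_out --series '[{"travel": [0.62,-0.98,-1],"delta_rot": [0,0,-0.27],"fingers": -1},{"travel": [0.62,-0.98,-1],"delta_rot": [0,0,-0.27],"fingers": -1},{"travel": [0.62,-0.98,0],"delta_rot": [0,0,-0.27],"fingers": -1},{"travel": [0.62,-0.98,0],"delta_rot": [0,0,-0.28],"fingers": -1},{"travel": [0,0,-1],"delta_rot": [0,0,0],"fingers": -1}]'

```text
clock: 3.52
tcp_pos: [0.5494, -0.0311, 0.1452]
orientation: [0.003, 0.434, 0.901, 0.001]
wrist_force: [0.2, -0.1, -0.1]
finger_gap: 0.0859
grip_force: 0.0
```

```bash
python3 - <<'E'
from h import *
print(env.get_state()["tcp_pos"])
s=grab("scene");t=grab("top")
f=lambda i,x,y,w,h:cv2.resize(i["color"][y:y+h,x:x+w,::-1],(w*5,h*5),interpolation=cv2.INTER_CUBIC)
cv2.imwrite("pics/z2.png",np.hstack([f(s,300,165,80,90),f(t,300,165,80,90)]))
E
```

```text
[ 0.54936726 -0.03108906  0.14519338]
```

View pics/z2.png

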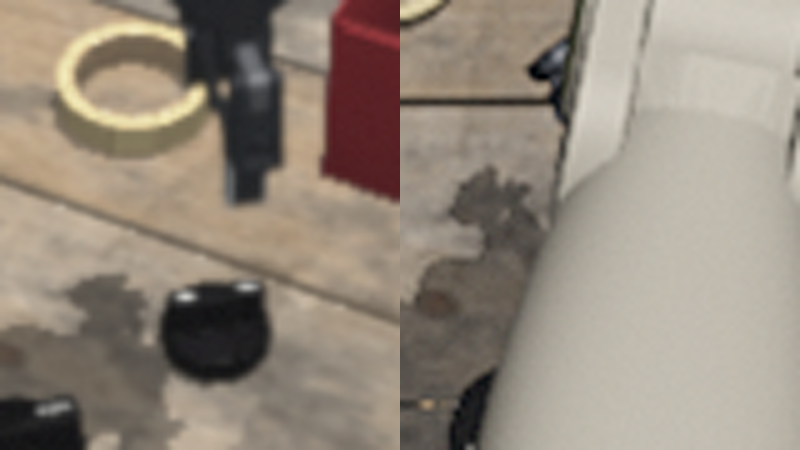

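The gripper is above the cap, seen in scene at about (348,190), and the cap is undisturbed at about (343,230). The arm hides the cap in the top view. Going down.

Call:
carry_out --series '[{"travel": [0,0,-1],"fingers": -1,"delta_rot": [0,0,0]},{"travel": [0,0,-1],"fingers": -1,"delta_rot": [0,0,0]},{"travel": [0,0,-1],"fingers": -1,"delta_rot": [0,0,0]},{"travel": [0,0,0],"fingers": -1,"delta_rot": [0,0,0]}]'

```text
clock: 4.12
tcp_pos: [0.5447, -0.0282, 0.0678]
orientation: [-0.002, 0.433, 0.901, -0.0]
wrist_force: [-0.3, 0.2, 0.3]
finger_gap: 0.0853
grip_force: 0.0
```

Call:
carry_out --series '[{"travel": [0,0,-0.8],"fingers": -1,"delta_rot": [0,0,0]},{"travel": [0,0,0],"fingers": -1,"delta_rot": [0,0,0]},{"travel": [0,0,0],"fingers": -1,"delta_rot": [0,0,0]}]'

```text
clock: 4.5
tcp_pos: [0.5471, -0.0289, 0.0503]
orientation: [0.001, 0.433, 0.901, 0.0]
wrist_force: [-0.2, 0.3, 0.0]
finger_gap: 0.0854
grip_force: 0.0
```

```bash
cat > avg.py <<'E'
from h import *
L=[];F=[]
for i in range(8):
    c=grab("scene","pics/last.png" if i==7 else None);st=env.get_state();L.append(np.r_[st["tcp_pos"],st["orientation"]]);F.append(np.r_[st["wrist_force"],st["ft_torque"],st["grip_force"],st["finger_gap"]])
L=np.array(L);F=np.array(F);np.set_printoptions(precision=4,suppress=True)
print(st["clock"],"\n",L.mean(0),L[:,:3].std(0),"\nyaw_y",2*np.degrees(np.arctan2(L[:,5].mean(),L[:,4].mean()))-90,"\nF",F.mean(0))
from scipy.spatial.transform import Rotation as R
q=L.mean(0)[3:];print("toolz",R.from_quat(np.r_[q[1:],q[0]]).as_matrix()[:,2],"j6",st["joint_pos"][5])
E
python3 avg.py
```

```text
4.9 
 [ 0.5469 -0.029   0.0497  0.0006  0.433   0.9014  0.0002] [0.0003 0.     0.0004] 
yaw_y 38.677789637252346 
F [-0.0227  0.1051 -0.0586 -0.0184  0.0174  0.0015  0.      0.0853]
toolz [ 0.0013 -0.0002 -1.    ] j6 0.6961729575011614
```

Call:
carry_out --series '[{"travel": [0,-0.02,-0.6],"fingers": -1,"delta_rot": [0,0,0]},{"travel": [0,-0.02,-0.5],"fingers": -1,"delta_rot": [0,0,0]},{"travel": [0,0,0],"fingers": -1,"delta_rot": [0,0,0]},{"travel": [0,0,0],"fingers": 1,"delta_rot": [0,0,0]},{"travel": [0,0,0],"fingers": 1,"delta_rot": [0,0,0]}]' --squeeze 60

```text
clock: 5.52
tcp_pos: [0.5468, -0.03, 0.0216]
orientation: [0.0, 0.433, 0.901, 0.0]
wrist_force: [-0.3, 0.7, -0.2]
finger_gap: 0.0516
grip_force: 0.0
```

Call:
carry_out --series '[{"travel": [0,0,0],"fingers": 1,"delta_rot": [0,0,0]},{"travel": [0,0,0],"fingers": 1,"delta_rot": [0,0,0]},{"travel": [0,0,0],"fingers": 1,"delta_rot": [0,0,0]},{"travel": [0,0,0],"fingers": 1,"delta_rot": [0,0,0]}]' --squeeze 60

```text
clock: 6.02
tcp_pos: [0.5469, -0.0299, 0.0218]
orientation: [0.001, 0.433, 0.901, 0.0]
wrist_force: [0.5, 0.9, 3.8]
finger_gap: 0.0126
grip_force: 59.8
```

```bash
python3 avg.py
```

```text
6.425 
 [ 0.5469 -0.0299  0.0218  0.0005  0.433   0.9014  0.0003] [0. 0. 0.] 
yaw_y 38.67996011898714 
F [ 0.4448  0.9922  5.3198  0.2393 -0.0462 -0.0017 60.0331  0.0127]
toolz [ 0.0012  0.0001 -1.    ] j6 0.6943894637405198
```

Call:
carry_out --series '[{"travel": [0,0,0.4],"fingers": 1,"delta_rot": [0,0,0]},{"travel": [0,0,1],"fingers": 1,"delta_rot": [0,0,0]},{"travel": [0,0,1],"fingers": 1,"delta_rot": [0,0,0]},{"travel": [0,0,1],"fingers": 1,"delta_rot": [0,0,0.94]},{"travel": [0,0,1],"fingers": 1,"delta_rot": [0,0,0.94]}]'

```text
clock: 7.05
tcp_pos: [0.5455, -0.0299, 0.1318]
orientation: [-0.001, 0.345, 0.939, -0.0]
wrist_force: [0.8, -0.0, -2.1]
finger_gap: 0.013
grip_force: 59.1
```

Call:
carry_out --series '[{"travel": [0,0,1],"fingers": 1,"delta_rot": [0,0,0.94]},{"travel": [0,0,1],"fingers": 1,"delta_rot": [0,0,0.94]},{"travel": [0,0,0.4],"fingers": 1,"delta_rot": [0,0,0.94]},{"travel": [-0.03,0.5,0],"fingers": 1,"delta_rot": [0,0,0.94]},{"travel": [-0.03,1,0],"fingers": 1,"delta_rot": [0,0,0.94]}]'

```text
clock: 7.68
tcp_pos: [0.5443, 0.0072, 0.1911]
orientation: [-0.001, 0.118, 0.993, -0.0]
wrist_force: [0.4, -0.5, -2.2]
finger_gap: 0.0128
grip_force: 59.1
```

Call:
carry_out --series '[{"travel": [-0.03,1,0],"fingers": 1,"delta_rot": [0,0,0.94]},{"travel": [-0.03,1,0],"fingers": 1,"delta_rot": [0,0,0.94]},{"travel": [-0.03,1,0],"fingers": 1,"delta_rot": [0,0,0.94]},{"travel": [-0.03,1,0],"fingers": 1,"delta_rot": [0,0,0.94]},{"travel": [-0.03,1,0],"fingers": 1,"delta_rot": [0,0,0.94]}]'

```text
clock: 8.3
tcp_pos: [0.5403, 0.1331, 0.1909]
orientation: [-0.001, -0.117, 0.993, -0.0]
wrist_force: [0.7, 0.8, -2.6]
finger_gap: 0.0129
grip_force: 59.1
```

Call:
carry_out --series '[{"travel": [-0.03,1,0],"fingers": 1,"delta_rot": [0,0,0.94]},{"travel": [-0.03,1,0],"fingers": 1,"delta_rot": [0,0,0.94]},{"travel": [-0.03,0.8,0],"fingers": 1,"delta_rot": [0,0,0]},{"travel": [0,0.3,0],"fingers": 1,"delta_rot": [0,0,0]},{"travel": [0,0,0],"fingers": 1,"delta_rot": [0,0,0]}]'

```text
clock: 8.93
tcp_pos: [0.5387, 0.2102, 0.1911]
orientation: [-0.0, -0.208, 0.978, -0.0]
wrist_force: [0.2, -0.1, -2.2]
finger_gap: 0.0129
grip_force: 59.1
```

```bash
python3 avg.py; python3 - <<'E'
import cv2
i=cv2.imread("pics/last.png");cv2.imwrite("pics/z3.png",cv2.resize(i[110:220,210:330],None,fx=5,fy=5,interpolation=cv2.INTER_CUBIC))
E
```

```text
9.325 
 [ 0.539   0.2095  0.1913 -0.0001 -0.208   0.9781 -0.0001] [0.0001 0.0001 0.0001] 
yaw_y 114.01438852748774 
F [ 0.1123  0.0943 -2.3901 -0.0078  0.0299 -0.0021 59.1188  0.0127]
toolz [-0.0001 -0.0002 -1.    ] j6 -0.18721545774856696
```

View pics/z3.png

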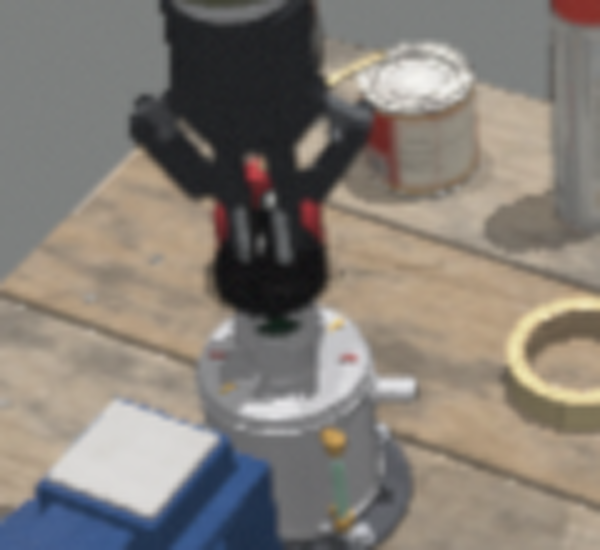

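The cap hangs level over the neck, in scene at about (264,160), with the neck just below at about (265,175). I'll correct by +1.2 mm in x and descend.

Call:
carry_out --series '[{"travel": [0.05,0.02,-0.5],"fingers": 1,"delta_rot": [0,0,0]},{"travel": [0,0,-0.4],"fingers": 1,"delta_rot": [0,0,0]},{"travel": [0,0,0],"fingers": 1,"delta_rot": [0,0,0]},{"travel": [0,0,-0.1],"fingers": 1,"delta_rot": [0,0,0]},{"travel": [0,0,0],"fingers": 1,"delta_rot": [0,0,0]}]' --squeeze 100

```text
clock: 9.95
tcp_pos: [0.5402, 0.2106, 0.1664]
orientation: [0.0, -0.209, 0.978, 0.0]
wrist_force: [0.2, -0.1, -2.1]
finger_gap: 0.0117
grip_force: 100.8
```

Call:
carry_out --series '[{"travel": [0,0,-0.08],"fingers": 1,"delta_rot": [0,0,0]},{"travel": [0,0,-0.08],"fingers": 1,"delta_rot": [0,0,0]},{"travel": [0,0,0],"fingers": 1,"delta_rot": [0,0,0]}]'

```text
clock: 10.32
tcp_pos: [0.54, 0.2106, 0.1621]
orientation: [-0.0, -0.209, 0.978, 0.0]
wrist_force: [1.0, -0.6, -2.0]
finger_gap: 0.012
grip_force: 100.8
```

Call:
carry_out --series '[{"travel": [0,-0.01,-0.08],"fingers": 1,"delta_rot": [0,0,0]},{"travel": [0,0,-0.08],"fingers": 1,"delta_rot": [0,0,0]},{"travel": [0,0,0],"fingers": 1,"delta_rot": [0,0,0]}]'

```text
clock: 10.7
tcp_pos: [0.5403, 0.2105, 0.1589]
orientation: [0.0, -0.209, 0.978, 0.0]
wrist_force: [-2.2, 0.0, 2.6]
finger_gap: 0.0119
grip_force: 101.9
```

Call:
carry_out --series '[{"travel": [0,0,-0.08],"fingers": 1,"delta_rot": [0,0,0]},{"travel": [0,0,0],"fingers": 1,"delta_rot": [0,0,0]}]'

```text
clock: 10.95
tcp_pos: [0.5403, 0.2105, 0.1568]
orientation: [0.0, -0.209, 0.978, 0.0]
wrist_force: [-2.5, 0.4, 6.6]
finger_gap: 0.0119
grip_force: 102.2
```

Call:
carry_out --series '[{"travel": [-0.02,0,-0.08],"fingers": 1,"delta_rot": [0,0,0]},{"travel": [0,0,-0.08],"fingers": 1,"delta_rot": [0,0,0]},{"travel": [0,0,0],"fingers": 1,"delta_rot": [0,0,0]},{"travel": [0,0,0],"fingers": 1,"delta_rot": [0,0,0]}]'

```text
clock: 11.45
tcp_pos: [0.5403, 0.2105, 0.1538]
orientation: [0.001, -0.209, 0.978, 0.0]
wrist_force: [-2.1, 0.6, 8.3]
finger_gap: 0.0115
grip_force: 102.8
```

```bash
python3 avg.py
```

```text
11.85 
 [ 0.5403  0.2105  0.1538  0.0012 -0.2086  0.978   0.    ] [0. 0. 0.] 
yaw_y 114.07859236273347 
F [ -2.5286  -0.0275   9.5191  -0.0812   0.5236   0.0078 102.7614   0.0119]
toolz [ 0.0023  0.0006 -1.    ] j6 -0.1871368604286622
```

Call:
carry_out --series '[{"travel": [0,0,-0.06],"fingers": 1,"delta_rot": [0,0,0]},{"travel": [0,0,0],"fingers": 1,"delta_rot": [0,0,-0.5]},{"travel": [0,0,0],"fingers": 1,"delta_rot": [0,0,-0.5]},{"travel": [0,0,0],"fingers": 1,"delta_rot": [0,0,-0.5]},{"travel": [0,0,0],"fingers": 1,"delta_rot": [0,0,0]}]'

```text
clock: 12.48
tcp_pos: [0.5408, 0.2106, 0.1527]
orientation: [0.002, -0.135, 0.991, 0.0]
wrist_force: [-1.8, -0.0, 10.7]
finger_gap: 0.0118
grip_force: 103.0
```

```bash
python3 avg.py
```

```text
12.875 
 [ 0.5408  0.2106  0.1527  0.0018 -0.1347  0.9909  0.0002] [0. 0. 0.] 
yaw_y 105.48028772906045 
F [ -2.3313   0.0023  10.6709  -0.0322   0.4307  -0.0163 102.9602   0.0119]
toolz [ 0.0035  0.0009 -1.    ] j6 -0.03711633375231085
```

Call:
carry_out --series '[{"travel": [0,0,0],"fingers": 1,"delta_rot": [0,0,-0.8]},{"travel": [0,0,0],"fingers": 1,"delta_rot": [0,0,-0.8]},{"travel": [0,0,0],"fingers": 1,"delta_rot": [0,0,-0.8]},{"travel": [0,0,0],"fingers": 1,"delta_rot": [0,0,-0.8]},{"travel": [0,0,0],"fingers": 1,"delta_rot": [0,0,-0.8]}]'

```text
clock: 13.5
tcp_pos: [0.5409, 0.2105, 0.1527]
orientation: [0.002, 0.066, 0.998, 0.0]
wrist_force: [-1.4, -0.5, 10.3]
finger_gap: 0.0118
grip_force: 102.9
```

```bash
python3 avg.py
```

```text
13.9 
 [0.5409 0.2106 0.1527 0.0019 0.0653 0.9979 0.0005] [0. 0. 0.] 
yaw_y 82.51071754446045 
F [ -1.7207  -0.3626  10.8374  -0.1194   0.3647  -0.0068 102.9479   0.0119]
toolz [ 0.0038  0.0007 -1.    ] j6 0.3629712200972203
```

Call:
carry_out --series '[{"travel": [0,0,0],"fingers": 1,"delta_rot": [0,0,-0.8]},{"travel": [0,0,0],"fingers": 1,"delta_rot": [0,0,-0.6]},{"travel": [0,0,0],"fingers": 1,"delta_rot": [0,0,-0.4]},{"travel": [0,0,0],"fingers": 1,"delta_rot": [0,0,-0.3]},{"travel": [0,0,0],"fingers": 1,"delta_rot": [0,0,0]}]'

```text
clock: 14.52
tcp_pos: [0.5409, 0.2104, 0.1527]
orientation: [0.002, 0.169, 0.986, 0.0]
wrist_force: [-1.6, -1.4, 11.1]
finger_gap: 0.0119
grip_force: 103.0
```

```bash
python3 avg.py; python3 - <<'E'
import cv2
i=cv2.imread("pics/last.png");cv2.imwrite("pics/z4.png",cv2.resize(i[110:220,210:330],None,fx=5,fy=5,interpolation=cv2.INTER_CUBIC))
E
```

```text
14.925 
 [0.5409 0.2104 0.1527 0.0018 0.169  0.9856 0.0005] [0. 0. 0.] 
yaw_y 70.54010889383164 
F [ -1.9048  -0.6201  10.8549  -0.2195   0.4164   0.1298 102.9716   0.0119]
toolz [ 0.0037  0.0004 -1.    ] j6 0.5726321148505166
```

View pics/z4.png

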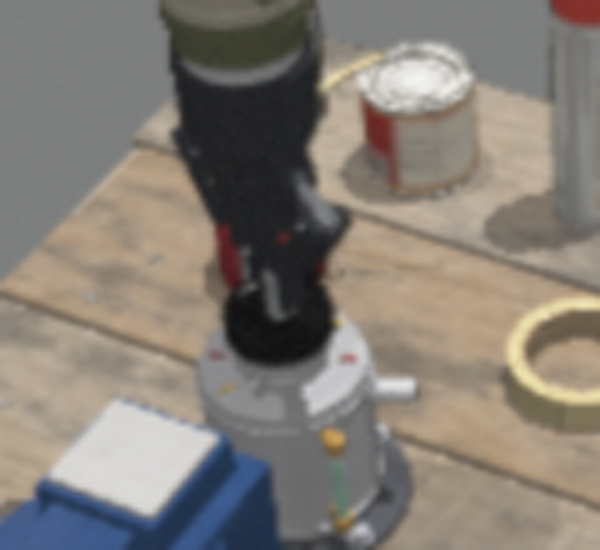

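The picture shows the cap level on the neck, in scene at about (266,173), with the bar pointing at the yellow marks. It has turned 43.5° and sits about 11 mm down, and the grip is 103 N. Handing in.

```bash
python3 -c "
from workcell import env
print(env.hand_in())"
```

```text
the job is handed in; nothing more can be done
None
```

The job is handed in with the cap on the neck, pressed about 11 mm down and turned about 43.5° clockwise, just short of the first stop at the yellow marks and still gripped at about 103 N; these are my own measurements, and the hand-in returned no verdict.

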